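# Seat a printed lens barrel in the vee-block

### The job

Take the printed lens barrel from its cradle and lay it in the groove of the vee-block, in front of the sprung roller. Then slide it along the groove, under the roller, until it sits on both flanks with its end against the back stop's pad; hold it there for a moment with about 6 N on the stop itself, on top of the sliding drag and never more than 9 N, then let go and leave it touching the pad. Lay the barrel down rather than dropping it, and leave the other printed parts where they stand.

Things in the scene. Friction and masses are not known exactly. Their poses are not given: they have to be found in the camera images.
- barrel: The lens barrel: a closed solid cylinder of plain grey printed plastic, 50 mm diameter, 90 mm long, 0.11 to 0.22 kg, both ends alike: flat, 40 mm across, widening to 50 mm over the end 10 mm. Origin at its middle on its axis; x is the cylinder axis. It starts lying in the cradle along the cradle's x; either end may go first.
- cradle: Low black printed cradle, fixed: base plate 110 x 70 x 6 mm with a vee saddle 60 mm long (x) and 38 mm wide (y), narrower than the barrel, so that fingers fit at the barrel's sides. Origin at the centre of its underside, on the table; z up. The barrel's axis lies 46 mm above the table, its middle up to 10 mm from the cradle's.
- vblock: Steel vee-block fixture, fixed: base plate 210 x 85 x 12 mm under a 120 degree vee groove, 38 mm wide, along x from x = -75 to +75 mm (the stop plate). Origin at the centre of the base's underside; x along the groove towards the stop; z up. A barrel in the groove has its axis 75 mm above the table at y = 0; the groove's edges are at 57 mm; beyond |y| = 19 mm only the base plate.
- flank_left: The vee's flank on the +y side of vblock, a steel plate sloping 30 degrees, 150 mm long. Same origin and axes as vblock. The barrel drags on the flanks: under 1 N while only its weight bears, 1.5 to 4 N once the roller presses too, more if the pushing fingers also press it down; it varies from start to start.
- flank_right: The vee's flank on the -y side. Same origin and axes as vblock.
- stop: The adjustable back stop: plate 14 mm thick, 44 mm wide, 12 to 95 mm above the table (ears up to 108) at the groove's +x end, carrying a screw with a round pad, 24 mm across, rubber tipped, on the groove axis. The pad's face stands 4 to 24 mm out of the plate: set anew each time and not measured. The tip yields 1 mm per 3 N; the screw does not. Origin and axes as vblock.
- stop_plate (a point): Point on the stop plate's face towards the groove (vblock x = +75 mm), where the groove axis meets it, 75 mm above the table. Axes as vblock. The pad in front of it is what the barrel meets: a seated barrel has its middle 47 to 69 mm from this point along -x, to be found by touch.
- roller_arm (a joint): Sprung roller arm's angle (rad): 0 at rest, about 0.06 with the barrel under it. The free-turning rubber roller (20 mm diameter, 16 mm wide) has its axle 44 mm before the plate's face; its underside rests 21 mm above the groove axis, so the barrel lifts it 4 mm, against 4 to 5 N: a first rise in push, of 4 to 7 N, short of the stop. Lay the barrel with its middle 103 to 125 mm from the plate.
- collar: Bystander: white printed ring standing flat, 42 mm diameter, 20 mm high. Origin at the centre of its underside.
- adapter: Bystander: grey stepped round adapter, 48 mm diameter below, 34 mm above, 45 mm high. Origin at the centre of its underside.
- foot: Bystander: blue printed round foot, 40 mm diameter, 30 mm high. Origin at the centre of its underside.
Things that resemble listed ones, but are neither listed nor needed, are in the scene too. Of the things that look like the vblock, take the one that is farthest from the robot's base at the start.

How it is judged:
On the way, in this order (a step that is already met when the one before it is completed fails the run):
1. the barrel lies in the vee on both flanks, in front of the roller (contact force between barrel and flank_left above 0.15 N and contact force between barrel and flank_right above 0.15 N and y of barrel in the frame of stop_plate between -0.003 and 0.003 m and z of barrel in the frame of stop_plate between -0.003 and 0.003 m and angle between the x axis of barrel and the x axis of vblock, either way round below 0.05 rad and x of barrel in the frame of stop_plate below -0.095 m), for 0.1 s.
2. the barrel, on both flanks, is held against the back stop with at least 3 N (contact force between barrel and flank_left above 0.15 N and contact force between barrel and flank_right above 0.15 N and y of barrel in the frame of stop_plate between -0.003 and 0.003 m and z of barrel in the frame of stop_plate between -0.003 and 0.003 m and angle between the x axis of barrel and the x axis of vblock, either way round below 0.05 rad and contact force between barrel and stop above 3 N), for 0.3 s.
At the end, for the whole second after the job is handed in: The barrel rests in the vee, touching both flanks (over 0.15 N each), its axis within 3 mm of the groove axis and 0.05 rad of its direction, its end still touching the back stop's pad (over 0.2 N) and its middle less than 71 mm from the plate, under the lifted roller (arm over 0.04 rad), at rest (contact force between barrel and flank_left above 0.15 N and contact force between barrel and flank_right above 0.15 N and y of barrel in the frame of stop_plate between -0.003 and 0.003 m and z of barrel in the frame of stop_plate between -0.003 and 0.003 m and angle between the x axis of barrel and the x axis of vblock, either way round below 0.05 rad and x of barrel in the frame of stop_plate above -0.071 m and contact force between barrel and stop above 0.2 N and value of joint roller_arm above 0.04 rad and linear speed of barrel below 0.01 m/s).
It fails at once if the barrel is pressed on the back stop with more than 9 N (contact force between barrel and stop above 9 N).
It fails at once if the barrel is dropped or forced onto a flank with more than 25 N (contact force between barrel and flank_left above 25 N or contact force between barrel and flank_right above 25 N).
It fails at once if the collar is moved more than 20 mm (distance of collar from where it was at the start of the episode above 0.02 m).
It fails at once if the adapter is moved more than 20 mm (distance of adapter from where it was at the start of the episode above 0.02 m).
It fails at once if the foot is moved more than 20 mm (distance of foot from where it was at the start of the episode above 0.02 m).
It also fails if it takes over 72 s, if anything falls off the work surface, if the arm or the gripper's body presses on something with over 40 N, if the wrist force passes 120 N, or if a joint passes its speed limit or range.

### The arm

A 7-joint arm with a two-finger parallel gripper is mounted at the origin on the work surface. World frame = base frame: x ahead of the robot, y to its left, z up, the work surface at z = 0. Lengths are in m, angles in rad, forces in N, time in s.
With the tool pointing down it reaches from about 0.35 to 0.9 m from the base axis. Payload 19.9 kg.
Tool frame: the origin (TCP) lies at the centre of the arm's flange, where the gripper is bolted on; the fingertips stand 173 mm ahead of it and the grasp point (between the pads) lies 155 mm ahead of it (manip.nose_length is the distance from the TCP to the fingertips, in m); z points along the fingers, y is the line along which they close (so a half turn about z gives the same grasp; the last joint's range is limited). The gripper opens to 85 mm and grips with 20 to 120 N. Pads are 22 mm wide; open, the fingers measure 114 mm over their backs; the gripper's body (76 mm by 85 mm) begins 54 mm behind the grasp point. The pads swing forward as they close: fully open they stand 13 mm farther back than shut.
Start: joints at [1.304, 0.417, -0.01, 1.614, 0.005, 1.111, -0.053], TCP at [0.14, -0.609, 0.405] pointing down, gripper open.
Joint ranges: [-2.81, 2.81], [-0.39, 2.02], [-1.27, 1.25], [0.06, 2.57], [-1.19, 4.33], [0.19, 2], [-2.82, 2.82]. Speed limits (rad/s): [1.89, 1.89, 2.39, 2.39, 3.01, 3.01, 3.01].

### API

Orientations are given as a 3x3 rotation matrix whose columns are the frame's x, y, z axes.
In Python, from rig import state, viewer, job, search_frame, tip_of, manip gives the robot as it stands. The module is installed in compiled form; this text tells all that it offers.
- The arm moves only by the shell command python3 -m creep 'ROWS'. ROWS is JSON, a list that holds one entry, the list of rows, each a list of 5 numbers: the shift along the tool's x, y, z as a fraction of full scale, then the turn about the tool's z as a fraction of full scale, then the gripper's target within -1 to 1 (shut at 1, half-way at 0, fully open at -1). A call has exactly 8 rows; each row is the pose to reach, as a shift and turn from the pose commanded when the call began, along the tool's axes at that moment; what a row does not reach only later rows make up. Full scale, the value 1, is 0.2 m for a shift and 90 degrees for a turn. A row lasts 1/12 s, in which the tool goes at most 41.7 mm and 7.16 degrees, less where a joint would pass 70% of its speed; a pose out of reach is approached as far as the arm can. A call with a number of a shift or a turn outside -1 to 1 is refused whole. A call with a gripper value outside its range is refused whole. The fingers move at their own pace and stop on an object; the grip force is fixed at half the most. Time passes only in rows, so rows that repeat a pose let the fingers close, or fill a call up. It gives the time, the measured TCP pose, the force, the opening and the grip force at its end, in the units of the state.
- state(): the state, without advancing time (a new reading comes with each control period).
- viewer.capture(name): name is "side" or "top" or "wrist"; returns a dict with "frame" (480x640x3 uint8, red, green, blue), "range_z" (480x640 float32, m along the optical axis (not along the pixel's ray), 0 where there is no reading), "fx", "fy", "cx", "cy" (pixels), "R" (3x3) and "t" (3): a world point X has camera coordinates R X + t; the wrist camera has in their place "T_tool_cam" (4x4, takes a point from camera to tool coordinates, whose origin is the TCP and whose axes are the flange's). Camera axes: x right, y down, z forward; pixel columns grow to the right and rows downward; lengths in m; the calibration is good to about 2 mm. A picture is of the moment at which its call begins: read the wrist's pose just before it.
- job.hand_in(): hands the job in; it is judged then, once.
Trained networks look in a picture, given as the dict that the camera call returned (one of the last four; its "shot" number tells which), for a name from the list of things; names that differ only in an ending like _2 or _b are one class to them, and where a whole thing is asked for, a point or a joint stands for the part that bears it (a point fixed in the world has none). Each returns a list of dicts, best first, with "conf" (0 to 1); they miss things now and then, are a little off and sometimes report something else, mostly with a low value. They report only what shows in the picture. A call takes as long as a camera call. They do not tell look-alikes from the thing itself.
- search_frame(picture, query): "extent" ([left, top, right, bottom] in pixels, round what is visible of it).
- tip_of(picture, query): "at" ([column, row] in pixels: a listed point, or the origin of a listed thing).
The state is a dict: "time_s": time; "joints": joint angles; "joint_velocities": joint speeds; "joint_efforts": joint torques, N m; "eef_pos": TCP position; "tcp_rot": TCP orientation; "wrist_force": force on the tool from outside, world axes, zero at the start; "torque": the same for the moment, N m; "opening": finger opening in m; "gripper_force": force on a finger pad.
Only numpy, scipy, OpenCV 4.12 (cv2) and the standard library are available. Lean on these libraries where they do the work, as an engineer would, in place of code of your own. Each camera call takes 0.05 s, during which the arm holds its last target. There are 200 camera calls.

## Working session

There is one attempt and no reset: what is moved stays moved. The work goes in short steps, Python scripts to look and compute and a shell command to move; the robot and the scene stay as the last step left them, time stands still between calls to the robot, and variables do not carry over. Pictures are saved under pics/ and viewed, at most 10 in all, crops included, and the job is handed in when it is done.

```bash
mkdir -p pics; ls; cat > h.py <<'E'
import numpy as np,cv2
from rig import state,viewer,job,search_frame,tip_of,manip
def cloud(p,s=None):
    z=p["range_z"].astype(float);v,u=np.mgrid[0:480,0:640]
    X=np.stack([(u-p["cx"])*z/p["fx"],(v-p["cy"])*z/p["fy"],z],-1)
    if "R" in p: W=(X-np.array(p["t"]))@np.array(p["R"])
    else:
        T=np.array(p["T_tool_cam"]);X=X@T[:3,:3].T+T[:3,3]
        W=X@np.array(s["tcp_rot"]).T+np.array(s["eef_pos"])
    W[z==0]=np.nan
    return W
E
python3 - <<'E'
from h import *
s=state();print(s)
for n in("top","side"):
    p=viewer.capture(n);cv2.imwrite(f"pics/{n}0.png",p["frame"][:,:,::-1]);np.savez(f"{n}0.npz",W=cloud(p))
    W=cloud(p)
    for q in("barrel","cradle","vblock","stop","stop_plate","roller_arm","collar","adapter","foot"):
        for d in search_frame(p,q)[:3]:
            e=d["extent"];print(n,q,round(d["conf"],2),np.round(e), np.round(np.nanmedian(W[int(e[1]):int(e[3])+1,int(e[0]):int(e[2])+1].reshape(-1,3),0),3))
E
```

```text
pics
{'time_s': 0.0, 'joints': array([ 1.30349765,  0.41794058, -0.01032282,  1.6142102 ,  0.00470152,
        1.1107295 , -0.05298533]), 'joint_velocities': array([-0.00011692,  0.00188482, -0.00138638, -0.00029907, -0.00043876,
       -0.00081026, -0.00097618]), 'joint_efforts': array([ 1.89804377e-04, -8.64450288e+01,  6.79321848e-01, -4.34890366e+01,
        1.91414991e-02,  7.63432385e-03,  8.75503224e-05]), 'eef_pos': array([ 0.13990715, -0.60897939,  0.40406575]), 'tcp_rot': array([[ 9.74606217e-01,  2.23925404e-01, -3.67235570e-04],
       [ 2.23925688e-01, -9.74605471e-01,  1.20912596e-03],
       [-8.71557776e-05, -1.26065515e-03, -9.99999202e-01]]), 'wrist_force': array([ 0.4685883 , -0.32214195,  0.28624261]), 'torque': array([-0.02827875, -0.03421499, -0.00727079]), 'gripper_force': 0.0, 'opening': 0.08527886487387858}
top barrel 0.93 [224. 224. 252. 266.] [0.549 0.175 0.059]
top barrel 0.55 [376. 197. 397. 254.] [ 0.591 -0.181  0.045]
top cradle 0.92 [219. 220. 260. 271.] [0.552 0.176 0.005]
top vblock 0.98 [177. 280. 223. 380.] [0.353 0.263 0.013]
top vblock 0.75 [368.
[... 1124 characters left out ...]
92  0.013]
side vblock 0.56 [360. 150. 450. 210.] [ 0.355 -0.335  0.012]
side stop 0.9 [334. 374. 365. 442.] [0.442 0.271 0.027]
side stop_plate 0.86 [238. 180. 341. 244.] [ 0.609 -0.189  0.012]
side stop_plate 0.69 [355. 153. 452. 212.] [ 0.358 -0.331  0.011]
side stop_plate 0.64 [333. 375. 486. 480.] [0.353 0.282 0.012]
side roller_arm 0.95 [345. 383. 400. 409.] [0.409 0.262 0.097]
side roller_arm 0.74 [366. 151. 398. 161.] [ 0.412 -0.496  0.003]
side roller_arm 0.42 [330. 271. 350. 300.] [ 0.478 -0.018  0.007]
side collar 0.62 [330. 275. 351. 297.] [ 0.478 -0.011  0.013]
side adapter 0.86 [265. 277. 290. 304.] [0.589 0.024 0.021]
side foot 0.59 [220. 260. 242. 284.] [ 0.689 -0.02   0.015]
```

```bash
python3 - <<'E'
from h import *
a=cv2.imread("pics/top0.png")
c=cv2.resize(a[165:285,355:475],(600,600),interpolation=cv2.INTER_CUBIC);cv2.imwrite("pics/crop1.png",c[:,:])
W=np.load("top0.npz")["W"]
print(W[np.array([179,225,270]),395])
for nm,(x0,x1,y0,y1),(za,zb) in [("base",(.45,.75,-.3,-.1),(.007,.017)),("top flank",(.45,.75,-.3,-.1),(.04,.06)),("stop",(.45,.75,-.3,-.1),(.085,.12)),("cradlebase",(.45,.65,.1,.26),(.003,.009)),("barrel",(.45,.65,.1,.26),(.055,.08))]:
    m=(W[...,0]>x0)&(W[...,0]<x1)&(W[...,1]>y0)&(W[...,1]<y1)&(W[...,2]>za)&(W[...,2]<zb)
    P=W[m]
    if len(P)>4:
        r=cv2.minAreaRect(P[:,:2].astype(np.float32));print(nm,len(P),np.round(r[0],4),np.round(r[1],4),r[2],np.round(np.percentile(P[:,2],[5,50,95]),4))
E
```

```text
[[ 0.68433743 -0.19986323  0.10844774]
 [ 0.58819466 -0.20206257  0.04678724]
 [ 0.48638801 -0.20258412 -0.00415193]]
base 1378 [ 0.5979 -0.1993] [0.1968 0.292 ] 89.41256713867188 [0.0077 0.0119 0.0159]
top flank 973 [ 0.603  -0.1966] [0.1648 0.0473] 10.941302299499512 [0.0443 0.0526 0.0585]
stop 348 [ 0.6582 -0.1851] [0.0869 0.0438] 10.053680419921875 [0.0875 0.1055 0.1154]
cradlebase 851 [0.5498 0.18  ] [0.1993 0.1596] 0.019768022000789642 [0.0031 0.0047 0.0083]
barrel 699 [0.531  0.2179] [0.0921 0.1516] 30.85338592529297 [0.0572 0.0668 0.0735]
```

View pics/top0.png

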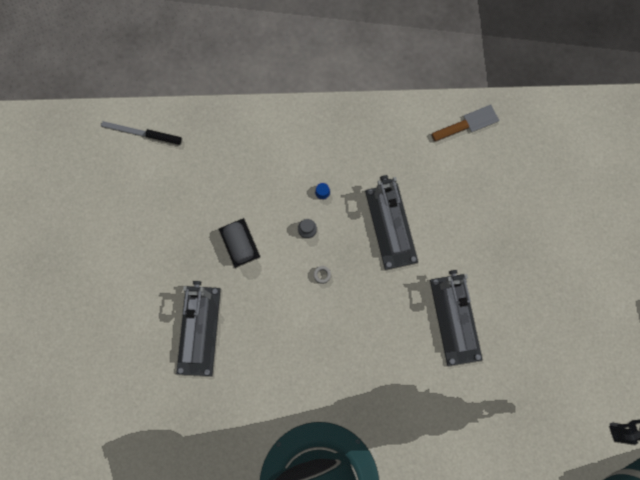

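View pics/crop1.png

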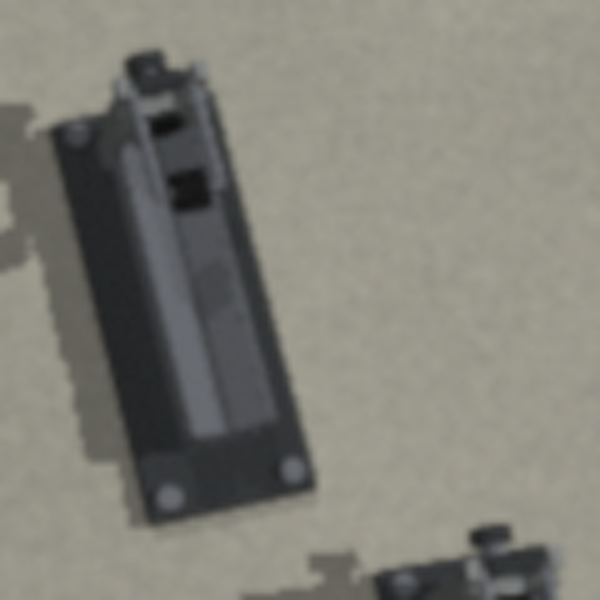

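The three look-alikes sit at pixels (200,330), (392,222) and (456,318). The robot base is near (320,470), so the one at (392,222), about 0.63 m away against 0.44 m and 0.49 m, is the farthest. The crop shows its groove running up-left to the stop and roller. The barrel in its cradle is at (239,243).

```bash
python3 - <<'E'
from h import *
p=viewer.capture("wrist");print(np.round(p["T_tool_cam"],3),p["fx"],p["cx"],p["cy"])
s=state();R=s["tcp_rot"]
d=np.array([.57,-.2,.405])-s["eef_pos"];print(np.round(R.T@d/.2,3))
E
```

```text
[[ 0.    -0.945 -0.327  0.085]
 [ 1.     0.001 -0.001  0.001]
 [ 0.001 -0.327  0.945  0.03 ]
 [ 0.     0.     0.     1.   ]] 346.6669767851722 320.22937693804346 233.42582794007072
[ 2.554e+00 -1.512e+00 -2.000e-03]
```

```bash
python3 -m creep '[[[0.08,-0.05,0,0,-1],[0.25,-0.15,0,0,-1],[0.42,-0.25,0,0,-1],[0.58,-0.35,0,0,-1],[0.74,-0.45,0,0,-1],[0.9,-0.55,0,0,-1],[1,-0.6,0,0,-1],[1,-0.6,0,0,-1]]]'
python3 -m creep '[[[0.12,-0.07,0,0,-1],[0.28,-0.17,0,0,-1],[0.44,-0.27,0,0,-1],[0.58,-0.35,0,0,-1],[0.74,-0.45,0,0,-1],[0.9,-0.55,0,0,-1],[1,-0.6,0,0,-1],[1,-0.6,0,0,-1]]]'
python3 -m creep '[[[0.12,-0.07,0,0,-1],[0.28,-0.15,0,0,-1],[0.44,-0.2,0,0,-1],[0.58,-0.25,0,0,-1],[0.7,-0.3,0,0,-1],[0.8,-0.3,0,0,-1],[0.8,-0.3,0,0,-1],[0.8,-0.3,0,0,-1]]]'
cat >> h.py <<'E'
def wrist(name):
    s=state();p=viewer.capture("wrist");cv2.imwrite(f"pics/{name}.png",p["frame"][:,:,::-1])
    W=cloud(p,s);np.savez(f"{name}.npz",W=W);return s,p,W
E
python3 - <<'E'
from h import *
s,p,W=wrist("w1");print(s["time_s"],s["eef_pos"],s["tcp_rot"],s["wrist_force"])
for q in("vblock","stop","roller_arm"):
    print(q,search_frame(p,q)[:2])
print(tip_of(p,"stop_plate")[:2],tip_of(p,"vblock")[:2])
z=W[...,2]
for a,b in[(-.01,.005),(.007,.017),(.04,.06),(.07,.12)]:print(a,b,((z>a)&(z<b)).sum(),np.nanmedian(z[(z>a)&(z<b)]))
E
```

```text
time_s: 1.72
eef_pos: [0.312, -0.4439, 0.405]
tcp_rot: [[0.973, 0.23, 0.001], [0.23, -0.973, 0.001], [0.002, -0.0, -1.0]]
wrist_force: [0.3, 0.0, 0.3]
opening: 0.0855
gripper_force: 0.0
time_s: 2.38
eef_pos: [0.4793, -0.2818, 0.4048]
tcp_rot: [[0.973, 0.23, 0.001], [0.23, -0.973, 0.001], [0.002, -0.001, -1.0]]
wrist_force: [-0.3, 0.5, 0.6]
opening: 0.0855
gripper_force: 0.0
time_s: 3.05
eef_pos: [0.6189, -0.1914, 0.4041]
tcp_rot: [[0.974, 0.224, -0.001], [0.224, -0.974, 0.0], [-0.001, -0.0, -1.0]]
wrist_force: [0.3, -1.2, -0.3]
opening: 0.0857
gripper_force: 0.0
3.05 [ 0.61893554 -0.19143651  0.4041195 ] [[ 9.74482028e-01  2.24464710e-01 -6.09917789e-04]
 [ 2.24464908e-01 -9.74482134e-01  2.76487983e-04]
 [-5.32292194e-04 -4.06337711e-04 -9.99999776e-01]] [ 0.28260476 -1.19436499 -0.28442914]
vblock [{'extent': [281.6, 114.7, 366.2, 301.5], 'conf': 0.92}, {'extent': [351.5, 332.8, 433.9, 436.6], 'conf': 0.82}]
stop [{'extent': [297.8, 110.5, 354.8, 163.0], 'conf': 0.91}, {'extent': [380.2, 354.1, 431.5, 415.0], 'conf': 0.57}]
roller_arm [{'extent': [300.9, 136.0, 346.2, 227.6], 'conf': 0.64}, {'extent': [393.0, 403.6, 425.4, 430.0], 'conf': 0.57}]
[{'at': [322.0, 151.4], 'conf': 0.94}, {'at': [406.6, 399.2], 'conf': 0.71}] [{'at': [385.5, 397.7], 'conf': 0.77}, {'at': [321.0, 214.2], 'conf': 0.71}]
-0.01 0.005 222116 0.0010716102295640073
0.007 0.017 11049 0.012973229580246215
0.04 0.06 6585 0.05252557510049871
0.07 0.12 4950 0.10471751227045334
```

View pics/w1.png

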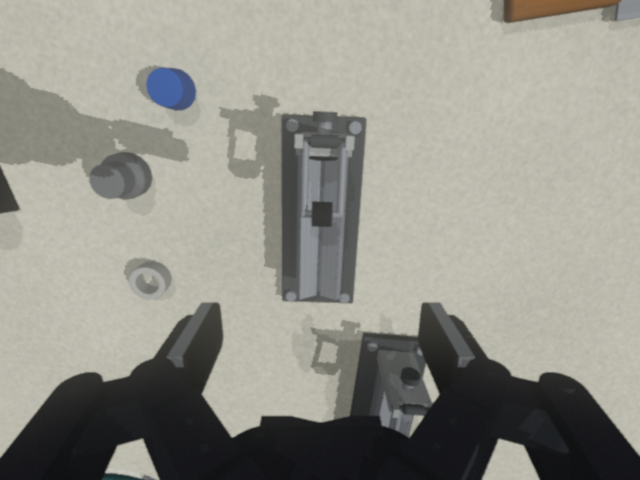

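```bash
cat > fit.py <<'E'
from h import *
from scipy.optimize import least_squares
def fitv(W,ext):
    l,t,r,b=ext;P=W[t:b,l:r].reshape(-1,3);P=P[~np.isnan(P[:,0])]
    B=P[(P[:,2]>.007)&(P[:,2]<.019)]
    rc=cv2.minAreaRect(B[:,:2].astype(np.float32));print("base",np.round(rc[0],4),np.round(rc[1],4),rc[2],np.median(B[:,2]))
    G=P[(P[:,2]>.0465)&(P[:,2]<.0585)]
    c=np.array([.6,-.195])
    def f(q,G=G):
        d=G[:,:2]-c;yl=-np.sin(q[0])*d[:,0]+np.cos(q[0])*d[:,1]-q[1]
        return G[:,2]-q[2]-np.tan(np.pi/6)*abs(yl)
    o=least_squares(f,[np.radians(11),0,.046],loss="soft_l1",f_scale=.001);q=o.x
    e=np.array([np.cos(q[0]),np.sin(q[0])]);n=np.array([-e[1],e[0]])
    A=c+n*q[1];print("groove yaw",np.degrees(q[0]),"pt",A,"z0",q[2],"rms",np.median(abs(f(q))))
    d=P[:,:2]-A;xl=d@e;yl=d@n
    return A,e,n,P,xl,yl
if __name__=="__main__":
    W=np.load("w1.npz")["W"];A,e,n,P,xl,yl=fitv(W,[275,105,375,310])
    m=(P[:,2]>.007)&(P[:,2]<.019);print("base xl",np.percentile(xl[m],[.5,99.5]),"yl",np.percentile(yl[m],[.5,99.5]))
    for a in np.arange(-.11,.13,.01):
        k=(xl>a)&(xl<a+.01)&(abs(yl)<.008);k2=(xl>a)&(xl<a+.01)&(abs(yl)<.03)
        if k.sum():print(round(a,3),np.round(np.percentile(P[k,2],[5,50,95]),4),P[k2,2].max())
E
python3 fit.py
```

```text
base [ 0.5973 -0.1973] [0.21   0.0846] 10.963275909423828 0.013090525784470564
groove yaw 11.114064745528683 pt [ 0.60025959 -0.19632144] z0 0.046897093504154726 rms 0.0006504058581211104
base xl [-0.10651919  0.10131273] yl [-0.04230853  0.04186227]
-0.11 [0.0119 0.0131 0.0141] 0.019346493322756675
-0.1 [0.0119 0.0132 0.0142] 0.019232313603843587
-0.08 [0.0386 0.0493 0.0517] 0.058466537564082266
-0.07 [0.0384 0.0495 0.0518] 0.059439784659354844
-0.06 [0.0386 0.0497 0.052 ] 0.059858446950622424
-0.05 [0.0385 0.0495 0.0515] 0.05970449862905447
-0.04 [0.0388 0.0495 0.0519] 0.05938862747687729
-0.03 [0.0385 0.0496 0.0517] 0.05925333634065927
-0.02 [0.0384 0.0495 0.0519] 0.05976645094490629
-0.01 [0.0389 0.0498 0.052 ] 0.059041043211098876
0.01 [0.1106 0.112  0.113 ] 0.11370554931452015
0.02 [0.0391 0.1155 0.1175] 0.11857232765380704
0.03 [0.039  0.1105 0.1168] 0.11843142962867798
0.04 [0.0386 0.0495 0.0519] 0.10996386044850376
0.05 [0.0387 0.0496 0.052 ] 0.10919159379848853
0.06 [0.048  0.0852 0.0886] 0.10928156228990166
0.07 [0.0873 0.096  0.1047] 0.11013064691876445
0.08 [0.0781 0.1061 0.1078] 0.11061923116006211
0.09 [0.0143 0.0817 0.0861] 0.08728589801316955
0.1 [0.0005 0.0841 0.0866] 0.0876967705338011
0.11 [-0.0002  0.0011  0.0022] 0.0030487820836008206
```

The picture shows the chosen vee-block at pixels (282-366, 115-302), with the roller's black pad at (322,214) and the stop at (325,140). The fit agrees with the given sizes: base 210 x 85 mm, groove yaw 11.1°. Next I look at the barrel from close up.

```bash
python3 -m creep '[[[0.02,-0.1,0,0,-1],[0.03,-0.28,0,0,-1],[0.05,-0.46,0,0,-1],[0.06,-0.64,0,0,-1],[0.08,-0.82,0,0,-1],[0.09,-0.96,0,0,-1],[0.09,-1,0,0,-1],[0.09,-1,0,0,-1]]]'
python3 -m creep '[[[0.02,-0.1,0,0,-1],[0.03,-0.28,0.02,0,-1],[0.05,-0.46,0.08,0,-1],[0.06,-0.62,0.15,0,-1],[0.08,-0.75,0.21,0,-1],[0.09,-0.83,0.25,0,-1],[0.09,-0.86,0.25,0,-1],[0.09,-0.86,0.25,0,-1]]]'
python3 - <<'E'
from h import *
from scipy.optimize import least_squares
s,p,W=wrist("w2");print(s["time_s"],s["eef_pos"])
for q in("barrel","cradle"):print(q,search_frame(p,q)[:2])
np.savez("w2.npz",W=W)
m=(abs(W[...,0]-.55)<.1)&(abs(W[...,1]-.175)<.08)
P=W[m];B=P[P[:,2]>.04]
c=B.mean(0)
# cylinder fit radius 25: params yaw, y offset, axis height
def f(q):
    d=B[:,:2]-c[:2];yl=-np.sin(q[0])*d[:,0]+np.cos(q[0])*d[:,1]-q[1]
    xl=np.cos(q[0])*d[:,0]+np.sin(q[0])*d[:,1]
    k=abs(xl)<.03
    return np.where(k,np.hypot(yl,B[:,2]-q[2])-.025,0)
o=least_squares(f,[.35,0,.046],loss="soft_l1",f_scale=.001);q=o.x
e=np.array([np.cos(q[0]),np.sin(q[0])]);n=np.array([-e[1],e[0]]);d=B[:,:2]-c[:2];xl=d@e
print("yaw",np.degrees(q[0]),"h",q[2],"err",np.median(abs(f(q))),"xl",np.percentile(xl,[.3,99.7]))
print("mid",c[:2]+n*q[1]+e*np.mean(np.percentile(xl,[.3,99.7])))
C=P[(P[:,2]>.003)&(P[:,2]<.0095)];r=cv2.minAreaRect(C[:,:2].astype(np.float32));print(r,np.median(C[:,2]))
E
```

```text
time_s: 4.02
eef_pos: [0.5907, 0.01, 0.4051]
tcp_rot: [[0.974, 0.227, 0.0], [0.227, -0.974, 0.001], [0.001, -0.0, -1.0]]
wrist_force: [-0.2, -1.2, -0.8]
opening: 0.0855
gripper_force: 0.0
time_s: 4.68
eef_pos: [0.5704, 0.1794, 0.3545]
tcp_rot: [[0.974, 0.225, -0.001], [0.225, -0.974, -0.0], [-0.001, -0.0, -1.0]]
wrist_force: [0.3, -0.4, -0.9]
opening: 0.0852
gripper_force: 0.0
4.6833 [0.57038033 0.17935716 0.35451649]
barrel []
cradle [{'extent': [270.0, 146.6, 359.1, 260.3], 'conf': 0.87}]
yaw -41.18809977140921 h 0.24245329976477406 err 0.0 xl [-0.0635823   0.06139351]
mid [0.58183276 0.18618972]
((0.5495479702949524, 0.1754787564277649), (0.15709754824638367, 0.19404762983322144), 89.12975311279297) 0.006942079852899546
```

View pics/w2.png

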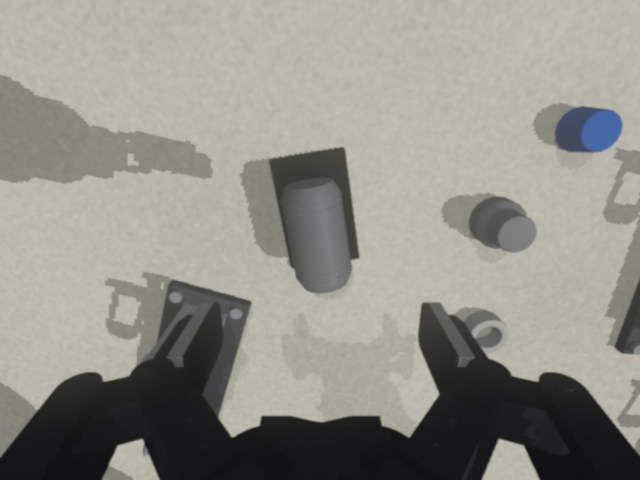

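The barrel lies in the cradle at pixels (282-352, 178-293), on the black base at (270-358, 147-260). I'll fit it using only this box.

```bash
cat > fitb.py <<'E'
from h import *
from scipy.optimize import least_squares
def fitb(W,box,zmin=.045,zmax=.08,yaw0=.35):
    l,t,r,b=box;P=W[t:b,l:r].reshape(-1,3);B=P[(P[:,2]>zmin)&(P[:,2]<zmax)];c=np.median(B,0)
    def f(q):
        d=B[:,:2]-c[:2];yl=-np.sin(q[0])*d[:,0]+np.cos(q[0])*d[:,1]-q[1]
        xl=np.cos(q[0])*d[:,0]+np.sin(q[0])*d[:,1]
        return np.where(abs(xl)<.03,np.hypot(yl,B[:,2]-q[2])-.025,0)
    q=least_squares(f,[yaw0,0,zmax-.035],loss="soft_l1",f_scale=.001).x
    e=np.array([np.cos(q[0]),np.sin(q[0])]);n=np.array([-e[1],e[0]]);d=B[:,:2]-c[:2];xl=d@e
    k=np.percentile(xl,[.3,99.7])
    print("yaw",np.degrees(q[0]),"h",q[2],"err",np.median(abs(f(q))),"len",k[1]-k[0],"mid",c[:2]+n*q[1]+e*k.mean(), "maxz",np.percentile(B[:,2],99))
    return c[:2]+n*q[1]+e*k.mean(),q[0]
if __name__=="__main__":
    W=np.load("w2.npz")["W"];fitb(W,[265,140,365,300],.045)
    fitb(W,[265,140,365,300],.03)
    P=W[140:300,265:365].reshape(-1,3);C=P[(P[:,2]>.004)&(P[:,2]<.0105)];r=cv2.minAreaRect(C[:,:2].astype(np.float32));print(r,np.median(C[:,2]))
E
python3 fitb.py
```

```text
yaw 22.095779764613468 h 0.04672838779905774 err 0.00017854481791225972 len 0.09006046152422298 mid [0.55782356 0.17844664] maxz 0.0727275066753381
yaw 22.117754878484526 h 0.04670997535280967 err 0.00017778358190725582 len 0.09008867543968264 mid [0.55783749 0.17845063] maxz 0.07272161928888939
((0.5664480924606323, 0.18195375800132751), (0.10941971093416214, 0.07001480460166931), 22.168975830078125) 0.006969439670838157
```

```bash
python3 -m creep '[[[-0.03,-0.004,0,-0.05,-1],[-0.0625,-0.009,0.05,-0.1015,-1],[-0.0625,-0.009,0.2,-0.1015,-1],[-0.0625,-0.009,0.38,-0.1015,-1],[-0.0625,-0.009,0.55,-0.1015,-1],[-0.0625,-0.009,0.7,-0.1015,-1],[-0.0625,-0.009,0.778,-0.1015,-1],[-0.0625,-0.009,0.778,-0.1015,-1]]]'
python3 - <<'E'
from h import *
s=state();R=s["tcp_rot"];print(np.degrees(np.arctan2(R[1,0],R[0,0])),s["eef_pos"],s["wrist_force"])
d=np.array([.5578,.1784,.199])-s["eef_pos"];print(np.round(R.T@d,4))
E
```

```text
time_s: 5.5
eef_pos: [0.5573, 0.1762, 0.1962]
tcp_rot: [[0.927, 0.374, -0.004], [0.374, -0.927, -0.002], [-0.005, 0.0, -1.0]]
wrist_force: [-0.7, -1.2, 0.2]
opening: 0.0855
gripper_force: 0.0
21.959504926404907 [0.55733955 0.17620647 0.1961938 ] [-0.73131509 -1.24469155  0.22230776]
[ 0.0012 -0.0019 -0.0028]
```

```bash
python3 -m creep '[[[0,0,0,0,-1],[0,0,0,0,-1],[0,0,0,0,0],[0,0,0,0,0],[0,0,0,0,0.2],[0,0,0,0,0.2],[0,0,0,0,1],[0,0,0,0,1]]]'
python3 -c "
from h import *
s=state();R=s['tcp_rot'];print(np.degrees(np.arctan2(R[1,0],R[0,0])),s['eef_pos'],s['wrist_force'])"
```

```text
time_s: 6.17
eef_pos: [0.558, 0.1786, 0.2001]
tcp_rot: [[0.927, 0.376, 0.001], [0.376, -0.927, 0.001], [0.002, -0.0, -1.0]]
wrist_force: [-2.0, 0.4, 9.1]
opening: 0.0484
gripper_force: 60.9
22.09185719408437 [0.55800544 0.17862445 0.20014613] [-2.03609773  0.3664784   9.1264876 ]
```

```bash
python3 -m creep '[[[0,0,-0.01,0,1],[0,0,-0.04,0,1],[0,0,-0.12,0,1],[0,0,-0.24,0,1],[0,0,-0.38,0,1],[0,0,-0.5,0,1],[0,0,-0.5,0,1],[0,0,-0.5,0,1]]]'
python3 - <<'E'
from h import *
s=state();R=s['tcp_rot'];print(np.degrees(np.arctan2(R[1,0],R[0,0])),s['eef_pos'],s['wrist_force'])
s,p,W=wrist("w3")
t=np.array([.561,-.204,.3])-s['eef_pos'];print(np.round(R.T@t/.2,3))
print(search_frame(p,"barrel")[:2])
E
```

```text
time_s: 6.83
eef_pos: [0.558, 0.1782, 0.3007]
tcp_rot: [[0.927, 0.376, 0.003], [0.376, -0.927, 0.0], [0.003, 0.001, -1.0]]
wrist_force: [-0.2, -0.6, -1.4]
opening: 0.0484
gripper_force: 62.1
22.062240879302752 [0.55796823 0.17819414 0.30068195] [-0.22359404 -0.55747891 -1.42206453]
[-0.704  1.777  0.003]
[{'extent': [253.7, 215.6, 386.9, 420.0], 'conf': 0.7}]
```

View pics/w3.png

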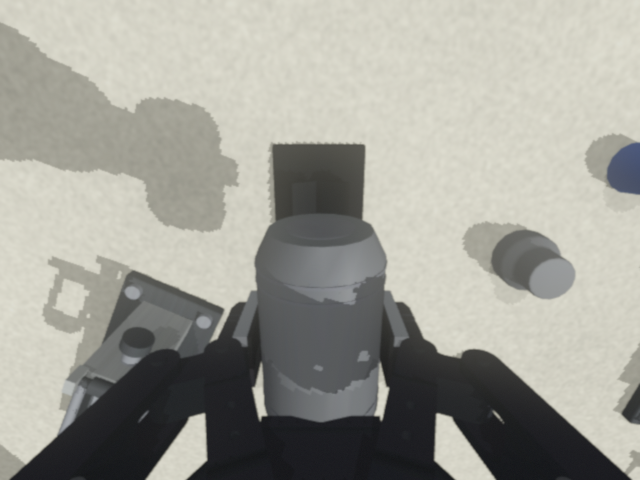

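The barrel is held squarely between the pads, at pixels (254-387, 215-420). I'll measure its pose in the tool frame, then carry it over.

```bash
cat > held.py <<'E'
from h import *
from scipy.optimize import least_squares
def held(W,s,box=(258,225,384,410)):
    R=s["tcp_rot"];T=(W-s["eef_pos"])@R
    l,t,r,b=box;B=T[t:b,l:r].reshape(-1,3);B=B[(B[:,2]>.118)&(B[:,2]<.19)&(abs(B[:,1])<.027)&(abs(B[:,0])<.06)]
    K=B[(abs(B[:,0])<.033)]
    def f(q):
        return np.hypot(K[:,1]-q[0]-q[1]*K[:,0],K[:,2]-q[2]-q[3]*K[:,0])-.025
    q=least_squares(f,[0,0,.155,0],loss="soft_l1",f_scale=.0007).x
    print("n",len(K),"y",q[0],"yawslope",q[1],"axis z",q[2],"pitch",q[3],"err",np.median(abs(f(q))),"x",np.percentile(B[:,0],[.3,99.7]))
if __name__=="__main__":
    held(np.load("w3.npz")["W"],state())
E
python3 held.py
python3 -m creep '[[[-0.03,0.08,0,0.01,1],[-0.1,0.24,0,0.03,1],[-0.17,0.42,0,0.05,1],[-0.24,0.6,0,0.07,1],[-0.31,0.78,0,0.09,1],[-0.36,0.92,0,0.11,1],[-0.4,1,0,0.122,1],[-0.4,1,0,0.122,1]]]'
python3 - <<'E'
from h import *
s=state();R=s['tcp_rot'];print(np.degrees(np.arctan2(R[1,0],R[0,0])))
t=np.array([.561,-.204,.3])-s['eef_pos'];print(np.round(R.T@t/.2,3))
E
```

```text
n 15367 y 0.0010063214315142325 yawslope -0.0016071218005782727 axis z 0.1512909222841904 pitch -0.00494591936494709 err 0.0002853380516250788 x [-0.02670595  0.04591286]
time_s: 7.6
eef_pos: [0.5582, -0.0418, 0.2978]
tcp_rot: [[0.983, 0.186, -0.002], [0.186, -0.983, -0.001], [-0.003, 0.001, -1.0]]
wrist_force: [0.0, -0.9, -1.8]
opening: 0.0482
gripper_force: 62.1
10.699257908207246
[-0.137  0.8   -0.01 ]
```

```bash
python3 -m creep '[[[-0.03,0.1,0,0,1],[-0.06,0.26,0,0,1],[-0.09,0.44,0,0,1],[-0.12,0.58,0,0,1],[-0.13,0.7,0,0,1],[-0.137,0.77,0,0,1],[-0.137,0.795,0,0,1],[-0.137,0.795,0,0,1]]]'
python3 -m creep '[[[0,0,0.02,0,1],[0,0,0.08,0,1],[0,0,0.15,0,1],[0,0,0.2,0,1],[0,0,0.2,0,1],[0,0,0.2,0,1],[0,0,0.2,0,1],[0,0,0.2,0,1]]]'
python3 - <<'E'
from h import *
s,p,W=wrist("w4");R=s['tcp_rot'];print(np.degrees(np.arctan2(R[1,0],R[0,0])),s["eef_pos"],s["wrist_force"])
t=np.array([.5612,-.203,.2265])-s['eef_pos'];print(np.round(R.T@t/.2,3))
from held import held
held(W,s)
from fit import fitv
print(search_frame(p,"vblock")[:1],search_frame(p,"stop")[:1])
E
```

```text
time_s: 8.27
eef_pos: [0.5625, -0.1986, 0.2984]
tcp_rot: [[0.981, 0.192, -0.001], [0.192, -0.981, 0.001], [-0.001, -0.001, -1.0]]
wrist_force: [0.4, -0.3, -1.1]
opening: 0.0483
gripper_force: 62.2
time_s: 8.93
eef_pos: [0.5627, -0.1983, 0.2597]
tcp_rot: [[0.981, 0.193, 0.001], [0.193, -0.981, -0.0], [0.001, 0.0, -1.0]]
wrist_force: [-0.2, -0.8, -1.2]
opening: 0.0485
gripper_force: 62.1
11.104816253671276 [ 0.56272288 -0.19832694  0.25965738] [-0.23150306 -0.81219017 -1.2037894 ]
[-0.012  0.021  0.166]
n 15697 y 0.000906486288082079 yawslope -0.0014720380791101578 axis z 0.1532658569539532 pitch -0.0024246139155883577 err 0.00028530077494780606 x [-0.02746901  0.04504882]
[{'extent': [249.1, 0.1, 411.1, 288.1], 'conf': 0.89}] [{'extent': [263.0, 0.0, 410.0, 63.6], 'conf': 0.87}]
```

View pics/w4.png

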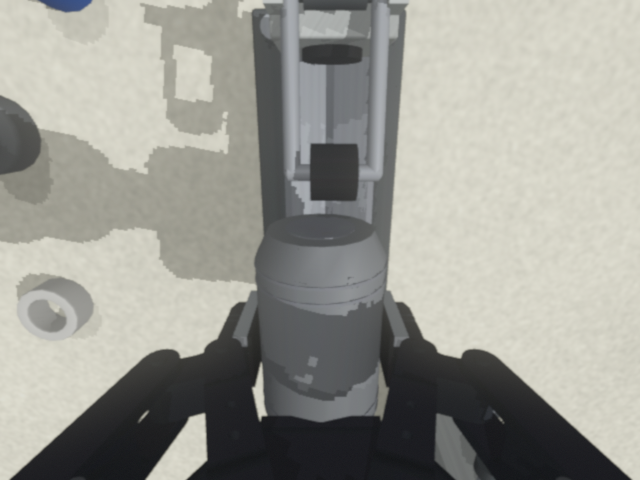

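The barrel hangs above the groove with its front end at (321,225). The roller is at (335,172) and the pad at (332,53). The groove centre is slightly right of the barrel, so I'll refine the lateral offset from this near view.

```bash
python3 - <<'E'
from h import *
from fit import fitv
s=state();R=s['tcp_rot'];W=np.load("w4.npz")["W"]
A,e,n,P,xl,yl=fitv(W,[250,0,411,240])
yaw=np.arctan2(R[1,0],R[0,0])
# barrel mid in world by camera
for y in(.00095,):
    M=s["eef_pos"]+R@np.array([0.0,y,.153])
    d=M[:2]-A;print("barrel rel groove: lateral n",d@n,"along",d@e,"tool yaw",np.degrees(yaw))
G=P[(P[:,2]>.0465)&(P[:,2]<.0585)];print(len(G))
m=(abs(yl)<.02)
for a in np.arange(.0,.09,.006):
    k=m&(xl>a)&(xl<a+.006)&(abs(yl)<.01)
    if k.sum():print(round(a,3),np.round(np.percentile(P[k,2],[5,50,95]),3))
# pad: z 70..90, face
k=(abs(yl)<.012)&(P[:,2]>.064)&(P[:,2]<.09)&(xl>.04)
print("pad xl",np.percentile(xl[k],[0.5,5,25,50,75,95]),k.sum())
k=(abs(yl)>.013)&(abs(yl)<.02)&(P[:,2]>.08)&(P[:,2]<.097)&(xl>.04)
print("plate xl",np.percentile(xl[k],[.5,5,25,50]),k.sum())
E
```

```text
base [ 0.6344 -0.1897] [0.1333 0.0856] 11.009807586669922 0.012995254242631635
groove yaw 11.093911091331789 pt [ 0.60028436 -0.1964502 ] z0 0.04705797860544534 rms 0.0004995142157549074
barrel rel groove: lateral n 0.004203628617784794 along -0.037292716407968794 tool yaw 11.087068260122871
7164
0.0 [0.039 0.051 0.053]
0.006 [0.09  0.108 0.119]
0.018 [0.111 0.115 0.116]
0.024 [0.109 0.117 0.118]
0.03 [0.048 0.115 0.117]
0.036 [0.039 0.052 0.113]
0.042 [0.039 0.05  0.053]
0.048 [0.038 0.05  0.053]
0.054 [0.038 0.05  0.053]
0.06 [0.039 0.05  0.053]
0.066 [0.04  0.085 0.094]
0.072 [0.095 0.096 0.097]
0.078 [0.095 0.103 0.106]
pad xl [0.06735562 0.06745462 0.06762029 0.06903089 0.07091499 0.07191713] 1356
plate xl [0.07163955 0.07180234 0.07271209 0.07477128] 240
```

```bash
python3 -m creep '[[[-0.007,0.01,0,0,1],[-0.015,0.021,0,0,1],[-0.015,0.021,0.02,0,1],[-0.015,0.021,0.05,0,1],[-0.015,0.021,0.08,0,1],[-0.015,0.021,0.11,0,1],[-0.015,0.021,0.125,0,1],[-0.015,0.021,0.125,0,1]]]'
python3 -m creep '[[[0,0,0.005,0,1],[0,0,0.01,0,1],[0,0,0.015,0,1],[0,0,0.02,0,1],[0,0,0.02,0,1],[0,0,0.02,0,1],[0,0,0.02,0,1],[0,0,0.02,0,1]]]'
python3 - <<'E'
from h import *
s,p,W=wrist("w5");R=s['tcp_rot'];print(np.degrees(np.arctan2(R[1,0],R[0,0])),s["eef_pos"],s["wrist_force"],s["torque"])
from held import held
held(W,s)
from fit import fitv
A,e,n=fitv(W,[250,0,411,215])[:3]
M=(s["eef_pos"]+R@np.array([0,.00095,.153]))[:2]-A;print(M@n,M@e)
E
```

```text
time_s: 9.75
eef_pos: [0.5601, -0.203, 0.233]
tcp_rot: [[0.981, 0.193, -0.001], [0.193, -0.981, 0.001], [-0.001, -0.001, -1.0]]
wrist_force: [-0.4, 0.3, -0.8]
opening: 0.0484
gripper_force: 62.2
time_s: 10.42
eef_pos: [0.5603, -0.2032, 0.2301]
tcp_rot: [[0.981, 0.192, 0.0], [0.192, -0.981, 0.0], [0.0, -0.0, -1.0]]
wrist_force: [-0.3, 0.5, -0.6]
opening: 0.0484
gripper_force: 62.2
11.087734014658318 [ 0.56034269 -0.20320704  0.23013805] [-0.2982281   0.47202857 -0.62997752] [ 0.01755079 -0.02444511 -0.02339989]
n 15697 y 0.000906499150121493 yawslope -0.0020708836576309037 axis z 0.1532561972945516 pitch -0.001618129886497173 err 0.0002816216090001898 x [-0.02744636  0.04506199]
base [ 0.642  -0.1898] [0.1036 0.0824] 11.091341018676758 0.012982855511067898
groove yaw 11.005825756310145 pt [ 0.60028238 -0.19645192] z0 0.04710207409878447 rms 0.00048438914784658307
5.0516916657016584e-05 -0.04048279442753621
```

```bash
python3 -m creep '[[[0,0,0.002,0,1],[0,0,0.004,0,1],[0,0,0.005,0,1],[0,0,0.005,0,1],[0,0,0.005,0,1],[0,0,0.005,0,1],[0,0,0.005,0,1],[0,0,0.005,0,1]]]'
python3 -m creep '[[[0,0,0.002,0,1],[0,0,0.003,0,1],[0,0,0.003,0,1],[0,0,0.003,0,1],[0,0,0.003,0,1],[0,0,0.003,0,1],[0,0,0.003,0,1],[0,0,0.003,0,1]]]'
```

```text
time_s: 11.13
eef_pos: [0.5604, -0.2032, 0.2291]
tcp_rot: [[0.981, 0.192, 0.0], [0.192, -0.981, -0.0], [0.0, 0.0, -1.0]]
wrist_force: [1.1, -1.1, 0.9]
opening: 0.0482
gripper_force: 62.3
time_s: 11.8
eef_pos: [0.5605, -0.2033, 0.2289]
tcp_rot: [[0.981, 0.192, 0.0], [0.192, -0.981, -0.0], [0.0, 0.0, -1.0]]
wrist_force: [-1.3, -1.8, 5.6]
opening: 0.0486
gripper_force: 62.8
```

```bash
python3 -m creep '[[[0,0,0,0,0.2],[0,0,0,0,0.1],[0,0,0,0,0],[0,0,0,0,-0.1],[0,0,0,0,-0.3],[0,0,0,0,-0.6],[0,0,0,0,-1],[0,0,0,0,-1]]]'
python3 - <<'E'
from h import *
s,p,W=wrist("w6");R=s['tcp_rot'];print(s["eef_pos"],s["wrist_force"],s["opening"])
from held import held
held(W,s)
from fit import fitv
A,e,n=fitv(W,[250,0,411,215])[:3]
M=(s["eef_pos"]+R@np.array([0,.00095,.153]))[:2]-A;print(M@n,M@e)
E
```

```text
time_s: 12.47
eef_pos: [0.5603, -0.2031, 0.2283]
tcp_rot: [[0.981, 0.193, -0.0], [0.193, -0.981, 0.0], [-0.0, -0.0, -1.0]]
wrist_force: [0.2, 0.1, -0.3]
opening: 0.0854
gripper_force: 0.0
[ 0.56030621 -0.203076    0.22833384] [ 0.21727966  0.11549802 -0.32535454] 0.08539432449731384
n 15326 y 0.0014797435341700276 yawslope 0.0007918516226691673 axis z 0.15266713434229712 pitch -0.0029882184508355477 err 0.000285976858241754 x [-0.02709629  0.04525698]
base [ 0.6419 -0.1899] [0.1024 0.0824] 11.104171752929688 0.012971819874112389
groove yaw 11.04516514830704 pt [ 0.60028393 -0.19645457] z0 0.04710831842640611 rms 0.00048179145510946625
0.000255181574681694 -0.04054126370387431
```

The barrel is lying in the groove (measured axis height 75.7 mm, centred to 0.3 mm). Next I lift off, go behind it, shut the fingers and push on its rear end.

```bash
python3 -m creep '[[[0,0,-0.02,0,-1],[0,0,-0.08,0,-1],[0,0,-0.17,0,-1],[0,0,-0.26,0,-1],[0,0,-0.32,0,-1],[0,0,-0.35,0,-1],[0,0,-0.35,0,-1],[0,0,-0.35,0,-1]]]'
python3 -m creep '[[[-0.05,0.004,0,0,0],[-0.15,0.004,0,0,1],[-0.25,0.004,0,0,1],[-0.33,0.004,0,0,1],[-0.35,0.004,0,0,1],[-0.35,0.004,0,0,1],[-0.35,0.004,0,0,1],[-0.35,0.004,0,0,1]]]'
python3 - <<'E'
from h import *
s,p,W=wrist("w7");R=s['tcp_rot'];print(s["eef_pos"],s["wrist_force"],s["opening"])
A=np.array([.60028,-.19645]);e=np.array([np.cos(.1937),np.sin(.1937)]);n=np.array([-e[1],e[0]])
d=s["eef_pos"][:2]-A;print("tcp along",d@e,"lat",d@n)
T=(W-s["eef_pos"])@R
D=W-np.r_[A,0];xl=D[...,:2]@e;yl=D[...,:2]@n;z=W[...,2]
k=(z>.06)&(z<.105)&(abs(yl)<.028)&(xl>-.12)&(xl<.03)
print("barrel xl",np.percentile(xl[k],[.3,99.7]),k.sum())
k=(T[...,2]>.12)&(T[...,2]<.19)&(abs(T[...,0])<.03)&(abs(T[...,1])<.03)
print("finger",k.sum(),np.percentile(T[k],[2,98],axis=0) if k.sum() else 0)
E
```

```text
time_s: 13.18
eef_pos: [0.5602, -0.2032, 0.2983]
tcp_rot: [[0.981, 0.192, -0.0], [0.192, -0.981, -0.0], [-0.0, -0.0, -1.0]]
wrist_force: [-0.2, -0.3, -1.3]
opening: 0.0851
gripper_force: 0.0
time_s: 13.85
eef_pos: [0.4924, -0.2172, 0.2983]
tcp_rot: [[0.981, 0.193, 0.0], [0.193, -0.981, 0.0], [0.0, -0.0, -1.0]]
wrist_force: [0.7, 0.6, -0.6]
opening: -0.0002
gripper_force: 0.0
[ 0.49241889 -0.21718229  0.29828542] [ 0.70217387  0.64886225 -0.60385444] -0.00024956100052819406
tcp along -0.10983475531221096 lat 0.0004177208906666141
barrel xl [-0.08552101  0.00362039] 16891
finger 6851 [[-0.00750533 -0.02597388  0.12032574]
 [ 0.01381934  0.02608933  0.1653868 ]]
```

View pics/w7.png

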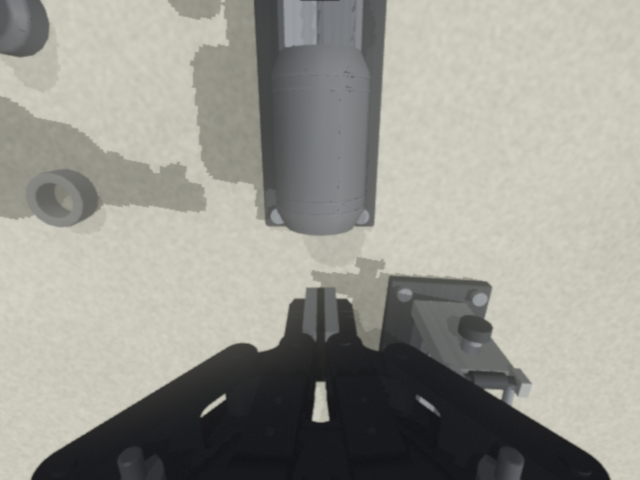

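```bash
python3 -m creep '[[[0,0,0.03,0,1],[0,0,0.1,0,1],[0,0,0.18,0,1],[0,0,0.26,0,1],[0,0,0.31,0,1],[0,0,0.32,0,1],[0,0,0.32,0,1],[0,0,0.32,0,1]]]'
python3 -m creep '[[[0.01,0.001,0,0,1],[0.02,0.002,0,0,1],[0.03,0.002,0,0,1],[0.035,0.002,0,0,1],[0.04,0.002,0,0,1],[0.04,0.002,0,0,1],[0.04,0.002,0,0,1],[0.04,0.002,0,0,1]]]'
cat > ax.py <<'E'
from h import *
A=np.array([.60028,-.19645]);e=np.array([np.cos(.1937),np.sin(.1937)]);n=np.array([-e[1],e[0]])
def rd(k=4):
    F=[]
    for i in range(k):
        s=state();F.append([-(s["wrist_force"][:2]@e),s["wrist_force"][:2]@n,s["wrist_force"][2]])
        if i<k-1: viewer.capture("wrist")
    d=s["eef_pos"][:2]-A
    print("t",round(s["time_s"],2),"tcp along %.4f lat %.4f z %.4f"%(d@e,d@n,s["eef_pos"][2]),"push",np.round(np.array(F)[:,0],2),"mean",np.round(np.mean(F,0),2))
if __name__=="__main__":rd()
E
python3 ax.py
```

```text
time_s: 14.57
eef_pos: [0.4921, -0.2174, 0.2349]
tcp_rot: [[0.981, 0.193, 0.0], [0.193, -0.981, -0.0], [0.0, 0.0, -1.0]]
wrist_force: [0.5, -0.5, -0.3]
opening: 0.0001
gripper_force: 0.0
time_s: 15.23
eef_pos: [0.4997, -0.2163, 0.2345]
tcp_rot: [[0.981, 0.192, -0.0], [0.192, -0.981, 0.0], [-0.0, -0.0, -1.0]]
wrist_force: [-0.5, 0.0, -0.8]
opening: 0.0001
gripper_force: 0.0
t 15.38 tcp along -0.1025 lat -0.0001 z 0.2345 push [ 0.52 -0.37 -0.42 -0.46] mean [-0.18 -0.02 -0.09]
```

```bash
python3 -m creep '[[[0.01,0,0,0,1],[0.025,0,0,0,1],[0.04,0,0,0,1],[0.055,0,0,0,1],[0.07,0,0,0,1],[0.085,0,0,0,1],[0.1,0,0,0,1],[0.11,0,0,0,1]]]' | grep -E "time|force|eef"
python3 ax.py
python3 -m creep '[[[0.008,0,0,0,1],[0.016,0,0,0,1],[0.024,0,0,0,1],[0.032,0,0,0,1],[0.04,0,0,0,1],[0.048,0,0,0,1],[0.056,0,0,0,1],[0.06,0,0,0,1]]]' | grep -E "time|force|eef"
python3 ax.py
```

```text
time_s: 16.05
eef_pos: [0.5217, -0.2119, 0.2344]
wrist_force: [-0.5, -0.3, 0.4]
gripper_force: 0.2
t 16.2 tcp along -0.0804 lat -0.0000 z 0.2344 push [ 0.56  0.43 -0.17  0.27] mean [0.28 0.05 0.  ]
time_s: 16.87
eef_pos: [0.533, -0.2098, 0.2344]
wrist_force: [-4.1, -1.3, 2.3]
gripper_force: 2.4
t 17.02 tcp along -0.0686 lat -0.0002 z 0.2344 push [4.27 4.19 4.2  3.57] mean [ 4.06 -0.64  0.81]
```

```bash
python3 -m creep '[[[0.008,0,0,0,1],[0.016,0,0,0,1],[0.024,0,0,0,1],[0.032,0,0,0,1],[0.04,0,0,0,1],[0.048,0,0,0,1],[0.056,0,0,0,1],[0.06,0,0,0,1]]]' | grep -E "time|force|eef"
python3 ax.py
python3 -m creep '[[[0.008,0,0,0,1],[0.016,0,0,0,1],[0.024,0,0,0,1],[0.032,0,0,0,1],[0.036,0,0,0,1],[0.04,0,0,0,1],[0.044,0,0,0,1],[0.048,0,0,0,1]]]' | grep -E "time|force|eef"
python3 ax.py
```

```text
time_s: 17.68
eef_pos: [0.5451, -0.2074, 0.2345]
wrist_force: [-3.1, -1.3, 0.3]
gripper_force: 1.2
t 17.83 tcp along -0.0562 lat -0.0001 z 0.2345 push [3.34 1.52 0.3  0.33] mean [ 1.38 -0.46  0.15]
time_s: 18.5
eef_pos: [0.5543, -0.2056, 0.2345]
wrist_force: [-2.0, -1.6, -0.3]
gripper_force: 1.2
t 18.65 tcp along -0.0467 lat -0.0001 z 0.2345 push [2.26 1.28 0.24 0.5 ] mean [ 1.07 -0.22 -0.12]
```

```bash
python3 -m creep '[[[0.004,0,0,0,1],[0.008,0,0,0,1],[0.012,0,0,0,1],[0.016,0,0,0,1],[0.02,0,0,0,1],[0.024,0,0,0,1],[0.028,0,0,0,1],[0.032,0,0,0,1]]]' | grep -E "time|force|eef"
python3 ax.py
python3 -m creep '[[[0.001,0,0,0,1],[0.002,0,0,0,1],[0.003,0,0,0,1],[0.004,0,0,0,1],[0.005,0,0,0,1],[0.006,0,0,0,1],[0.007,0,0,0,1],[0.008,0,0,0,1]]]' | grep -E "time|force|eef"
python3 ax.py
```

```text
time_s: 19.32
eef_pos: [0.5607, -0.2043, 0.2344]
wrist_force: [-2.5, -1.0, 0.4]
gripper_force: 1.2
t 19.47 tcp along -0.0403 lat -0.0001 z 0.2345 push [2.66 1.62 0.77 0.51] mean [ 1.39 -0.58  0.29]
time_s: 20.13
eef_pos: [0.5622, -0.2041, 0.2345]
wrist_force: [-3.1, -0.5, 1.0]
gripper_force: 1.3
t 20.28 tcp along -0.0388 lat -0.0001 z 0.2345 push [3.11 2.51 1.81 1.44] mean [2.22 0.21 0.49]
```

```bash
python3 -m creep '[[[0.001,0,0,0,1],[0.002,0,0,0,1],[0.003,0,0,0,1],[0.004,0,0,0,1],[0.005,0,0,0,1],[0.006,0,0,0,1],[0.007,0,0,0,1],[0.008,0,0,0,1]]]' | grep -E "time|force|eef"
python3 ax.py
python3 -m creep '[[[0.001,0,0,0,1],[0.002,0,0,0,1],[0.003,0,0,0,1],[0.004,0,0,0,1],[0.005,0,0,0,1],[0.006,0,0,0,1],[0.006,0,0,0,1],[0.006,0,0,0,1]]]' | grep -E "time|force|eef"
python3 ax.py
```

```text
time_s: 20.95
eef_pos: [0.5637, -0.2037, 0.2345]
wrist_force: [-2.8, 0.2, 0.9]
gripper_force: 1.3
t 21.1 tcp along -0.0373 lat -0.0001 z 0.2345 push [2.74 2.14 2.41 1.87] mean [2.29 0.34 0.82]
time_s: 21.77
eef_pos: [0.5649, -0.2035, 0.2345]
wrist_force: [-2.3, -0.2, 0.9]
gripper_force: 1.0
t 21.92 tcp along -0.0360 lat -0.0001 z 0.2345 push [2.32 1.62 2.81 0.99] mean [1.93 0.17 0.23]
```

```bash
python3 -m creep '[[[0.001,0,0,0,1],[0.002,0,0,0,1],[0.003,0,0,0,1],[0.004,0,0,0,1],[0.005,0,0,0,1],[0.006,0,0,0,1],[0.006,0,0,0,1],[0.006,0,0,0,1]]]' | grep -E "time|force|eef"
python3 ax.py
python3 -m creep '[[[0.001,0,0,0,1],[0.002,0,0,0,1],[0.003,0,0,0,1],[0.004,0,0,0,1],[0.005,0,0,0,1],[0.005,0,0,0,1],[0.005,0,0,0,1],[0.005,0,0,0,1]]]' | grep -E "time|force|eef"
python3 ax.py
```

```text
time_s: 22.58
eef_pos: [0.5661, -0.2033, 0.2345]
wrist_force: [-2.2, -0.3, 1.2]
gripper_force: 1.0
t 22.73 tcp along -0.0349 lat -0.0001 z 0.2345 push [2.26 2.21 2.1  1.93] mean [2.13 0.1  0.76]
time_s: 23.4
eef_pos: [0.5671, -0.2031, 0.2345]
wrist_force: [-2.4, 0.7, 0.9]
gripper_force: 1.0
t 23.55 tcp along -0.0338 lat -0.0001 z 0.2345 push [2.2  1.9  2.08 1.32] mean [1.88 0.39 0.81]
```

```bash
python3 -m creep '[[[0.001,0,0,0,1],[0.002,0,0,0,1],[0.003,0,0,0,1],[0.004,0,0,0,1],[0.005,0,0,0,1],[0.005,0,0,0,1],[0.005,0,0,0,1],[0.005,0,0,0,1]]]' | grep -E "time|force|eef"
python3 ax.py
python3 -m creep '[[[0.001,0,0,0,1],[0.002,0,0,0,1],[0.003,0,0,0,1],[0.004,0,0,0,1],[0.005,0,0,0,1],[0.005,0,0,0,1],[0.005,0,0,0,1],[0.005,0,0,0,1]]]' | grep -E "time|force|eef"
python3 ax.py
```

```text
time_s: 24.22
eef_pos: [0.5679, -0.2029, 0.2344]
wrist_force: [-4.6, 0.3, 2.4]
gripper_force: 2.4
t 24.37 tcp along -0.0329 lat -0.0001 z 0.2344 push [4.49 3.98 3.88 4.18] mean [4.13 0.69 2.39]
time_s: 25.03
eef_pos: [0.5688, -0.2028, 0.2344]
wrist_force: [-7.1, -0.5, 3.3]
gripper_force: 3.4
t 25.18 tcp along -0.0321 lat -0.0001 z 0.2344 push [7.06 8.11 6.57 6.6 ] mean [7.09 0.94 3.32]
```

```bash
python3 -m creep '[[[0.001,0,0,0,1],[0.002,0,0,0,1],[0.002,0,0,0,1],[0.002,0,0,0,1],[0.002,0,0,0,1],[0.002,0,0,0,1],[0.002,0,0,0,1],[0.002,0,0,0,1]]]' | grep -E "time|force|eef"
python3 ax.py
```

```text
time_s: 25.85
eef_pos: [0.5691, -0.2027, 0.2344]
wrist_force: [-7.9, -0.3, 4.3]
gripper_force: 3.9
t 26.0 tcp along -0.0318 lat -0.0002 z 0.2344 push [7.83 8.49 6.55 7.11] mean [7.5  1.15 4.1 ]
```

```bash
python3 -m creep '[[[0.001,0,0,0,1],[0.0015,0,0,0,1],[0.0015,0,0,0,1],[0.0015,0,0,0,1],[0.0015,0,0,0,1],[0.0015,0,0,0,1],[0.0015,0,0,0,1],[0.0015,0,0,0,1]]]' | grep -E "time|force|eef"
python3 ax.py
python3 -m creep '[[[-0.002,0,0,0,1],[-0.005,0,0,0,1],[-0.008,0,0,0,1],[-0.012,0,0,0,1],[-0.016,0,0,0,1],[-0.025,0,0,0,1],[-0.05,0,0,0,1],[-0.08,0,0,0,1]]]' | grep -E "time|force|eef"
python3 -m creep '[[[-0.04,0,0,0,1],[-0.08,0,0,0,1],[-0.12,0,-0.05,0,1],[-0.14,0,-0.15,0,1],[-0.14,0,-0.25,0,1],[-0.14,0,-0.3,0,1],[-0.14,0,-0.3,0,1],[-0.14,0,-0.3,0,1]]]' | grep -E "time|force|eef"
python3 - <<'E'
from ax import *
s,p,W=wrist("w8");D=W-np.r_[A,0];xl=D[...,:2]@e;yl=D[...,:2]@n;z=W[...,2]
k=(z>.065)&(z<.104)&(abs(yl)<.028)&(xl>-.09)&(xl<.08)
print("barrel+pad xl",np.percentile(xl[k],[.3,99.7]))
k=(z>.09)&(z<.104)&(abs(yl)<.01)&(xl<.01);print("lat top",np.median(yl[(z>.0985)&k]) ,np.percentile(z[k],[50,95]))
E
```

```text
time_s: 26.67
eef_pos: [0.5693, -0.2027, 0.2344]
wrist_force: [-9.7, -0.3, 5.3]
gripper_force: 4.3
t 26.82 tcp along -0.0316 lat -0.0002 z 0.2343 push [9.58 9.08 8.58 7.79] mean [8.76 1.19 4.57]
time_s: 27.48
eef_pos: [0.5537, -0.2056, 0.2344]
wrist_force: [0.3, 0.9, 0.0]
gripper_force: 0.0
time_s: 28.15
eef_pos: [0.5263, -0.2112, 0.2949]
wrist_force: [-0.1, 1.2, -0.4]
gripper_force: 0.0
barrel+pad xl [-0.02134671  0.05559056]
lat top -0.00010399102949467256 [0.09970007 0.10132056]
```

View pics/w8.png

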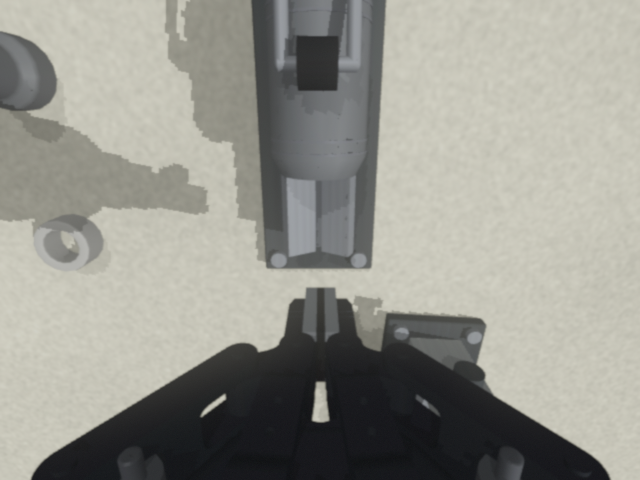

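The barrel sits under the lifted roller with its rear end at (320,175). That puts its front about 1 mm into the pad face measured earlier, and its axis is centred to 0.1 mm. Handing in.

```bash
python3 -c "
from rig import job;print(job.hand_in())"
```

```text
the job is handed in; nothing more can be done
None
```

The job is handed in but no verdict came back: the barrel was laid in the vee, slid under the roller and pressed on the pad with roughly 6 N (estimated from pad travel; total push peaked near 9.7 N including drag), and on release the camera put its end on the pad, centred to 0.1 mm.

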